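Switch on the lamp test box in order

TASK

Test two of the lamps on the lamp test box: with the fingertips press the raised end of the wide main rocker to switch it on, then the rocker in front of the globe lamp, and then the rocker in front of the candle lamp, leaving all three on. Leave the disc lamp's rocker off, do not touch the lamps, and leave the loose things where they are; finish with the hand clear.

Things in the scene. Friction and masses are not known exactly. Their poses are not given: they have to be found in the camera images.
- testbox: Lamp test box: a flat grey box fixed to the bench, 60 mm high. Origin on the bench under the middle of its rocker row; x points from the rockers (robot's side) to the lamps, y along the row. It spans x -70 to 220, y -230 to 230 mm. Rocker pivots: x 0, y 165 (main), 60, -45, -150 mm (lamp rockers 1, 2, 3). Holders stand at x 150, each behind its rocker, joined to it by a thin dark line.
- main_sw (a joint): Main switch: the widest white rocker (56 mm long in the box's x, 60 mm wide), at the left (+y) end of the row, no lamp behind it. Near 0 rad = off, its half on the robot's side standing up; 0.3 = on, that half pressed down level. Stiff, no spring: it stays where it is left, so press it right down; about 3 N near the end of the raised half moves it.
- main_sw_press (a point): The place to press the main rocker: on the top face of its raised half, 20 mm from the pivot (the half is 28 mm long), in the middle of its width. Moves with the rocker: 75 mm above the bench when off, 69 mm when on; the raised edge stands 77 mm above the bench when off.
- lamp_sw1 (a joint): Lamp rocker 1 (56 mm long, 32 mm wide, white) at y = 60 mm of the box, in front of holder 1; works just like the main rocker: 0 = off (robot's half up), 0.3 rad = on (robot's half pressed down); stiff, stays where it is left, about 3 N.
- lamp_sw1_press (a point): The place to press lamp rocker 1: on top of its raised half, 20 mm from the pivot, mid-width; 75 mm above the bench when off, 69 mm when on.
- holder1 (a point): Centre of the upper face of lamp holder 1 (white, 38 mm across), 88 mm above the bench, 150 mm behind lamp rocker 1. Whichever lamp stands in it is worked by lamp rocker 1.
- lamp_sw2 (a joint): Lamp rocker 2 (56 mm long, 32 mm wide, white) at y = -45 mm of the box, in front of holder 2; works just like the main rocker: 0 = off (robot's half up), 0.3 rad = on (robot's half pressed down); stiff, stays where it is left, about 3 N.
- lamp_sw2_press (a point): The place to press lamp rocker 2: on top of its raised half, 20 mm from the pivot, mid-width; 75 mm above the bench when off, 69 mm when on.
- holder2 (a point): Centre of the upper face of lamp holder 2 (white, 38 mm across), 88 mm above the bench, 150 mm behind lamp rocker 2. Whichever lamp stands in it is worked by lamp rocker 2.
- lamp_sw3 (a joint): Lamp rocker 3 (56 mm long, 32 mm wide, white) at y = -150 mm of the box, in front of holder 3; works just like the main rocker: 0 = off (robot's half up), 0.3 rad = on (robot's half pressed down); stiff, stays where it is left, about 3 N.
- lamp_sw3_press (a point): The place to press lamp rocker 3: on top of its raised half, 20 mm from the pivot, mid-width; 75 mm above the bench when off, 69 mm when on.
- holder3 (a point): Centre of the upper face of lamp holder 3 (white, 38 mm across), 88 mm above the bench, 150 mm behind lamp rocker 3. Whichever lamp stands in it is worked by lamp rocker 3.
- globe_lamp: The globe lamp: a white ball 70 mm across on a metal cap, 87 mm tall, screwed firmly into one of the three holders. Origin at the underside of its cap, on the holder.
- candle_lamp: The candle lamp: slim, white and pointed, 35 mm across, 97 mm tall, screwed into another holder. Origin at the underside of its cap.
- disc_lamp: The disc lamp: a flat white puck 90 mm across, its top 40 mm above the holder, screwed into the remaining holder. Origin at the underside of its cap.
- coupling: A loose white plastic pipe coupling, a tube 40 mm across and 40 mm high, standing on the test box some 90 mm behind the main rocker. Origin at the centre of its underside. A bystander.
- junction_box: A loose round yellow junction box, 90 mm across and 51 mm high, on the bench to the left of the test box. Origin at the centre of its underside. A bystander.
- jar: A loose pale jar with a green cap, 70 mm across and 100 mm high, on the bench to the right of the test box. Origin at the centre of its underside. A bystander.
- screwdriver: A loose screwdriver lying on the bench to the right of the test box, nearer the robot than the jar. A bystander.

How it is judged:
By the outcome, as a careful person would: the job done as asked, in the order asked, and still so for the second after the job is handed in, with the robot touching nothing.
It also fails if it takes over 45 s, if anything falls off the work surface, if the arm or the gripper's body presses on something with over 40 N, if the wrist force passes 120 N, or if a joint passes its speed limit or range.

ROBOT

A 6-joint arm with a two-finger parallel gripper is mounted at the origin on the work surface. World frame = base frame: x ahead of the robot, y to its left, z up, the work surface at z = 0. Lengths are in m, angles in rad, forces in N, time in s.
With the tool pointing down it reaches from about 0.425 to 0.95 m from the base axis. Payload 3.5 kg.
Tool frame: the origin (TCP) lies between the finger pads; the fingertips stand 19 mm ahead of it and the grasp point (between the pads) is the TCP; z points along the fingers, y is the line along which they close (so a half turn about z gives the same grasp; the last joint's range is limited). The gripper opens to 85 mm and grips with 20 to 120 N. Pads are 22 mm wide; open, the fingers measure 114 mm over their backs; the gripper's body (76 mm by 85 mm) begins 54 mm behind the grasp point. The pads swing forward as they close: fully open they stand 13 mm farther back than shut.
Start: joints at [-1.343, 0.286, 1.577, -0, 1.279, -0.15], TCP at [0.249, -0.627, 0.25] pointing down, gripper open.
Joint ranges: [-2.77, 2.77], [-0.9, 2.22], [0.21, 2.48], [-1.53, 4.67], [0.24, 2.81], [-2.84, 2.84]. Speed limits (rad/s): [2.79, 2.79, 3.14, 3.14, 3.14, 3.14].

INTERFACE

Orientations are given as a unit quaternion [x, y, z, w].
In Python, from plant import monitor, eyes, ctrl gives the robot as it stands.
- The arm moves only by the shell command python3 -m handwheel 'ROWS' [FORCE]. ROWS is JSON, a list of rows, each a list of 7 numbers: the shift along the tool's x, y, z in units of 40 cm (1.0 is 40 cm), then the turn, a rotation vector about the tool's x, y, z in units of pi rad (1.0 is pi rad), then the opening, from -1 (shut) to 1 (fully open). A call has 1 to 12 rows; each row is the pose to reach, as a shift and turn from the pose commanded when the call began, along the tool's axes at that moment, turning the shorter way round; what a row does not reach only later rows make up. A row lasts 1/8 s, in which the tool goes at most 62.5 mm and 10.7 degrees, less where a joint would pass 70% of its speed; a pose out of reach is approached as far as the arm can. A call with a number of a shift or a turn outside -1 to 1 is refused whole. A call with a gripper value outside its range is refused whole. The fingers move at their own pace and stop on an object; FORCE is the grip in N (left out, the last holds). Time passes only in rows, so rows that repeat a pose let the fingers close. It gives the time, the measured TCP pose, the force, the opening and the grip force at its end, in the units of the state.
- monitor.get_state(): the state, without advancing time (a new reading comes with each control period).
- eyes.read_camera(name): name is "side" or "top"; returns the picture (420x560x3 uint8, red, green, blue); there is no depth.
- eyes.camera_params(name): a dict with "K" (3x3 intrinsics, pixels), "k1" (the pictures are not rectified: a ray, as slopes to the right and down, at radius r is drawn at 1 + k1 r^2 times it, then the intrinsics apply), "R" (3x3) and "t" (3): a world point X has camera coordinates R X + t. Camera axes: x right, y down, z forward; pixel columns grow to the right and rows downward; lengths in m; the calibration is good to about 2 mm. A picture is of the moment at which its call begins. camera_params takes no time and is no camera call.
- ctrl.sign_off(): hands the job in; it is judged then, once.
The state is a dict: "time": time; "qpos": joint angles; "dq": joint speeds; "joint_efforts": joint torques, N m; "eef_pos": TCP position; "tcp_rot": TCP orientation; "contact_force": force on the tool from outside, world axes, zero at the start; "wrist_torque": the same for the moment, N m; "opening": opening from 0.0 (shut) to 1.0 (fully open); "finger_force": force on a finger pad.
Only numpy, scipy, OpenCV 4.12 (cv2) and the standard library are available. Lean on these libraries where they do the work, as an engineer would, in place of code of your own. Each camera call takes 0.05 s, during which the arm holds its last target. There are 200 camera calls.

## Working session

There is one attempt and no reset: what is moved stays moved. The work goes in short steps, Python scripts to look and compute and a shell command to move; the robot and the scene stay as the last step left them, time stands still between calls to the robot, and variables do not carry over. Pictures are saved under pics/ and viewed, at most 10 in all, crops included, and the job is handed in when it is done.

```bash
mkdir -p pics
python3 - <<'E'
from plant import monitor, eyes, ctrl
import cv2,json
for n in("top","side"):
    cv2.imwrite(f"pics/{n}0.png",cv2.cvtColor(eyes.read_camera(n),cv2.COLOR_RGB2BGR)); p=eyes.camera_params(n); print(n,p)
s=monitor.get_state();print(s)
E
```

```text
top {'K': array([[379.60758231,   0.        , 287.56760601],
       [  0.        , 379.60758231, 201.95353399],
       [  0.        ,   0.        ,   1.        ]]), 'k1': -0.08946644262459946, 'R': array([[ 0.02200384, -0.99964705,  0.01488653],
       [-0.98745954, -0.02405911, -0.15602826],
       [ 0.15633134, -0.01126663, -0.98764041]]), 't': array([0.00635707, 0.57090851, 1.02062581])}
side {'K': array([[448.90252461,   0.        , 284.89889694],
       [  0.        , 448.90252461, 213.45021621],
       [  0.        ,   0.        ,   1.        ]]), 'k1': -0.018352011231532194, 'R': array([[-0.82314331, -0.56774762, -0.0098857 ],
       [-0.42357476,  0.62552436, -0.65521272],
       [ 0.37817921, -0.53514663, -0.75537975]]), 't': array([0.49369575, 0.25743838, 0.89594752])}
{'time': 0.1, 'qpos': array([-1.34300445e+00,  2.87159861e-01,  1.57804785e+00, -3.20100091e-05,
        1.27862610e+00, -1.50012065e-01]), 'dq': array([-0.00085588, -0.00183325, -0.00305277, -0.00116124, -0.00104877,
        0.0014736 ]), 'joint_efforts': array([ 6.41889910e-04, -4.07296014e+01, -2.93700671e+01, -1.54176282e-04,
        3.38169237e-03, -1.50229120e-06]), 'eef_pos': array([ 0.248878  , -0.62683336,  0.24902093]), 'tcp_rot': array([ 9.82209530e-01,  1.87784941e-01, -5.88782089e-05, -1.11913629e-03]), 'contact_force': array([-0.4215509 ,  0.74076916,  0.35024195]), 'wrist_torque': array([-0.0575279 ,  0.01316834,  0.00481642]), 'finger_force': 0.0, 'opening': 0.9992979329897188}
```

View pics/top0.png

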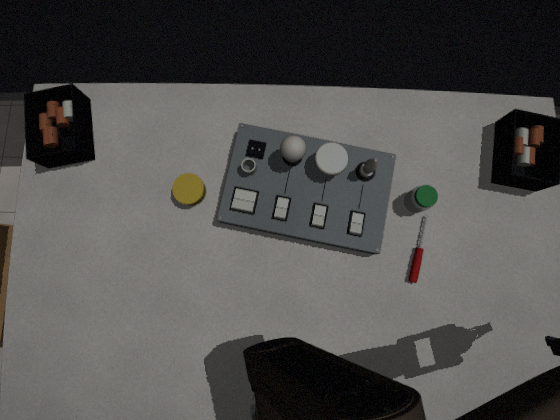

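View pics/side0.png

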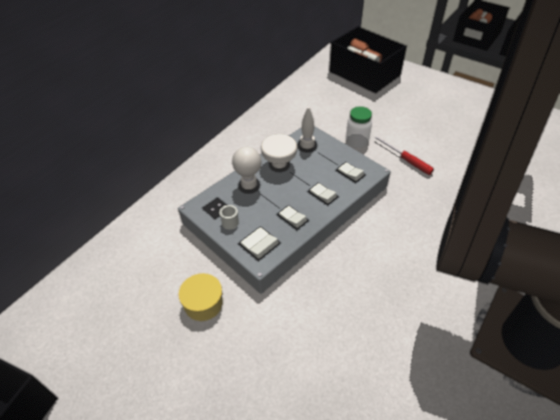

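Top view: the globe (292,150) is at holder 1, the disc (332,158) at holder 2 and the candle (367,170) at holder 3. The rockers are at about (244,201), (282,208), (319,215) and (357,223). I'll enlarge the box to read its corners.

Run:
```python
import cv2
im=cv2.imread("pics/top0.png")[115:265,205:405]
im=cv2.resize(im,None,fx=4,fy=4,interpolation=cv2.INTER_CUBIC)
cv2.imwrite("pics/top0c.png",cv2.convertScaleAbs(im,alpha=1.8))
```

```text
(no output)
```

View pics/top0c.png

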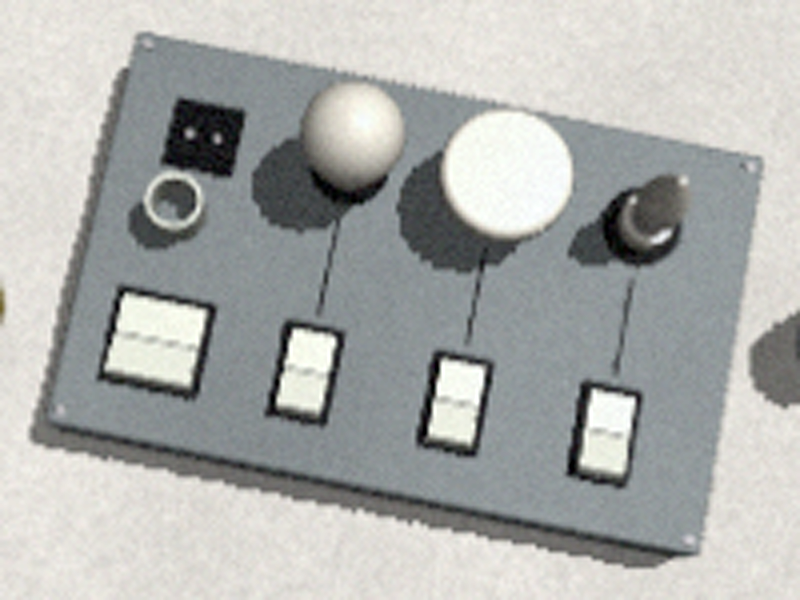

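The enlarged crop shows the box corners at (138,35), (763,158), (697,551) and (50,424). The rocker pivot lines are at (154,341), (305,371), (456,402) and (606,434). I'll fit the box pose to these and check it against the side view.

```bash
cat > h.py <<'E'
import numpy as np
from scipy.spatial.transform import Rotation as R
from plant import monitor, eyes
def proj(n,X):
    p=eyes.camera_params(n); c=np.atleast_2d(X)@p["R"].T+p["t"]; s=c[:,:2]/c[:,2:]
    s=s*(1+p["k1"]*(s**2).sum(1,keepdims=True)); return s@p["K"][:2,:2].T+p["K"][:2,2]
def box(v,L):
    L=np.atleast_2d(L).astype(float)/1000; c,s=np.cos(v[2]),np.sin(v[2])
    return L@np.array([[c,-s,0],[s,c,0],[0,0,1]]).T+[v[0],v[1],0]
E
python3 - <<'E'
from h import *
from scipy.optimize import least_squares
L=np.array([[220,230,60],[220,-230,60],[-70,-230,60],[-70,230,60],[0,165,69],[0,60,69],[0,-45,69],[0,-150,69]])
px=(np.array([[138,35],[763,158],[697,551],[50,424],[154,341],[305,371],[456,402],[606,434]])+.5)/4-.5+[205,115]
f=lambda v:(proj("top",box(v,L))-px).ravel()
r=least_squares(f,[.6,0,0]);v=r.x
print(v,r.fun.reshape(-1,2).round(2).tolist())
sp=np.array([[258,241],[292,216],[322,192],[350,171]])
g=lambda v:(proj("side",box(v,L[4:]))-sp).ravel()
print("side err",g(v).round(1)); 
r2=least_squares(lambda v:np.r_[f(v),g(v)],v);v=r2.x;print("both",v,r2.fun.round(1))
np.save("v.npy",v)
s=monitor.get_state();T=R.from_quat(s["tcp_rot"]);print(T.as_matrix().round(3))
for y in(165,60,-150):
    P=box(v,[-22,y,75])[0]; print(P,np.hypot(*P[:2]), "tool shift/0.4:",T.inv().apply(P-s["eef_pos"])/.4)
E
```

```text
[ 0.54002337 -0.02185395 -0.17571103] [[-0.76, -1.27], [0.42, -0.75], [1.05, 1.38], [-1.75, 0.06], [0.45, 0.27], [0.22, 0.3], [0.14, 0.1], [0.26, -0.38]]
side err [ 1.8 -0.5  1.  -1.5  1.3 -1.2  1.  -1.8]
both [ 0.54044953 -0.02017948 -0.17813084] [-1.1 -1.6 -0.  -0.7  0.4  1.4 -2.4 -0.3 -0.1 -0.  -0.4  0.1 -0.5 -0.
 -0.4 -0.4  1.  -0.2  0.4 -1.2  0.9 -0.8  0.6 -1.5]
[[ 0.929  0.369 -0.001]
 [ 0.369 -0.929  0.002]
 [ 0.    -0.002 -1.   ]]
[0.54803404 0.14610785 0.075     ] 0.567176173877866 tool shift/0.4: [ 1.4078343  -1.51921247  0.43885583]
[0.52942906 0.04276931 0.075     ] 0.5311537825364719 tool shift/0.4: [ 1.26930121 -1.29624488  0.43831851]
[ 0.49221909 -0.16390778  0.075     ] 0.5187922490544113 tool shift/0.4: [ 0.99223504 -0.8503097   0.43724387]
```

The pose is consistent: residuals are about 1–2 px, the spacing fits, and the reach is 0.52–0.57 m. I'll move halfway at height, turn the tool to line up with the box, and shut the gripper.

```bash
python3 -m handwheel '[[0.7,-0.76,0,0,0,0.177,-1],[0.7,-0.76,0,0,0,0.177,-1],[0.7,-0.76,0,0,0,0.177,-1],[0.7,-0.76,0,0,0,0.177,-1],[0.7,-0.76,0,0,0,0.177,-1],[0.7,-0.76,0,0,0,0.177,-1],[0.7,-0.76,0,0,0,0.177,-1],[0.7,-0.76,0,0,0,0.177,-1],[0.7,-0.76,0,0,0,0.177,-1],[0.7,-0.76,0,0,0,0.177,-1],[0.7,-0.76,0,0,0,0.177,-1],[0.7,-0.76,0,0,0,0.177,-1]]'
cat > go.py <<'E'
from h import *
import sys
v=np.load("v.npy");s=monitor.get_state();T=R.from_quat(s["tcp_rot"])
x,y,z=map(float,sys.argv[1:4]) # box coords mm of fingertips
P=box(v,[x,y,z+19])[0]
c,sn=np.cos(v[2]),np.sin(v[2]);G=R.from_matrix([[c,sn,0],[sn,-c,0],[0,0,-1]])
print("t",s["time"],"pos",s["eef_pos"].round(4),"F",s["contact_force"].round(1),"q",s["qpos"].round(2),"open",round(s["opening"],2))
print("shift",(T.inv().apply(P-s["eef_pos"])/.4).round(4),"turn",((T.inv()*G).as_rotvec()/np.pi).round(4))
E
python3 go.py -21 165 231
```

```text
time: 1.6
eef_pos: [0.3969, -0.2421, 0.2502]
tcp_rot: [0.996, -0.09, -0.0, -0.0]
contact_force: [-0.2, 0.6, -0.6]
opening: -0.001
finger_force: 0.0
t 1.6 pos [ 0.3969 -0.2421  0.2502] F [-0.2  0.6 -0.6] q [-0.77 -0.19  2.07  0.    1.26  0.98] open -0.0
shift [ 2.0100e-01 -1.0224e+00  7.0000e-04] turn [-0.0001  0.0001 -0.0004]
```

```bash
python3 -m handwheel '[[0.2,-1,0,0,0,0,-1],[0.2,-1,0,0,0,0,-1],[0.2,-1,0,0,0,0,-1],[0.2,-1,0,0,0,0,-1],[0.2,-1,0,0,0,0,-1],[0.2,-1,0,0,0,0,-1],[0.2,-1,0,0,0,0,-1],[0.2,-1,0,0,0,0,-1],[0.2,-1,0,0,0,0,-1],[0.2,-1,0,0,0,0,-1]]'
python3 go.py -21 165 85
```

```text
time: 2.85
eef_pos: [0.5466, 0.1367, 0.2503]
tcp_rot: [0.996, -0.09, -0.0, 0.0]
contact_force: [0.4, -0.4, -0.4]
opening: 0.002
finger_force: 0.0
t 2.85 pos [0.5466 0.1367 0.2503] F [ 0.4 -0.4 -0.4] q [ 0.07  0.04  1.85 -0.    1.25  1.82] open 0.0
shift [ 0.0018 -0.0238  0.3657] turn [ 0.0001  0.     -0.0006]
```

Now I'll descend to 10 mm above the raised half and look before pressing.

```bash
python3 -m handwheel '[[0.002,-0.024,0.1,0,0,0,-1],[0.002,-0.024,0.2,0,0,0,-1],[0.002,-0.024,0.28,0,0,0,-1],[0.002,-0.024,0.34,0,0,0,-1],[0.002,-0.024,0.365,0,0,0,-1],[0.002,-0.024,0.365,0,0,0,-1]]'
python3 go.py -21 165 68
python3 - <<'E'
from h import *
import cv2
a=eyes.read_camera("side")[150:300,190:390];b=eyes.read_camera("top")[130:280,180:380]
im=np.vstack([cv2.resize(i[...,::-1].copy(),(400,300),interpolation=cv2.INTER_CUBIC) for i in(a,b)])
cv2.imwrite("pics/near.png",cv2.convertScaleAbs(im,alpha=1.6))
E
```

```text
time: 3.6
eef_pos: [0.5491, 0.1466, 0.1042]
tcp_rot: [0.996, -0.09, -0.0, 0.0]
contact_force: [0.1, 0.1, 0.2]
opening: 0.003
finger_force: 0.0
t 3.6 pos [0.5491 0.1466 0.1042] F [0.1 0.1 0.2] q [ 0.08  0.22  1.95 -0.    0.98  1.83] open 0.0
shift [0.0001 0.0017 0.0429] turn [ 0.0001  0.0002 -0.0004]
```

View pics/near.png

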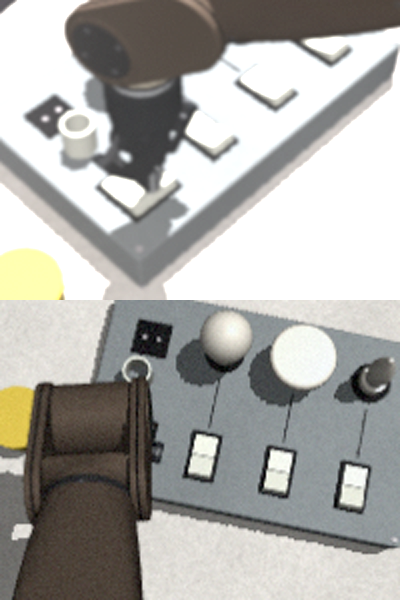

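The side view has the shut fingertips at about (155,185), over the robot-side half of the main rocker and clear of the coupling. Now I'll press.

```bash
python3 -m handwheel '[[0,0.001,0.015,0,0,0,-1],[0,0.001,0.025,0,0,0,-1],[0,0.001,0.033,0,0,0,-1],[0,0.001,0.038,0,0,0,-1],[0,0.001,0.042,0,0,0,-1],[0,0.001,0.042,0,0,0,-1]]'
python3 go.py -21 165 68
```

```text
time: 4.45
eef_pos: [0.5489, 0.147, 0.088]
tcp_rot: [0.996, -0.089, -0.001, 0.0]
contact_force: [-4.5, 0.8, 5.3]
opening: 0.001
finger_force: 2.8
t 4.45 pos [0.5489 0.147  0.088 ] F [-4.5  0.8  5.3] q [0.08 0.24 1.95 0.   0.95 1.83] open 0.0
shift [0.0008 0.0026 0.0026] turn [0.0001 0.0004 0.    ]
```

```bash
python3 -m handwheel '[[0,0,0.003,0,0,0,-1],[0,0,0.005,0,0,0,-1],[0,0,0.005,0,0,0,-1]]'
python3 go.py -21 165 110
```

```text
time: 4.82
eef_pos: [0.549, 0.1471, 0.0879]
tcp_rot: [0.996, -0.089, -0.001, 0.0]
contact_force: [-9.0, 0.5, 13.9]
opening: 0.002
finger_force: 7.3
t 4.825 pos [0.549  0.1471 0.0879] F [-9.   0.5 13.9] q [ 0.08  0.25  1.95 -0.    0.95  1.83] open 0.0
shift [ 0.0003  0.0029 -0.1027] turn [0.0002 0.0007 0.0001]
```

The force climbed with no further travel, so the main rocker is bottomed. Next is rocker 1.

```bash
python3 -m handwheel '[[0,0,-0.06,0,0,0,-1],[0,0,-0.11,0,0,0,-1],[0,0.13,-0.11,0,0,0,-1],[0,0.2635,-0.11,0,0,0,-1],[0,0.2635,-0.11,0,0,0,-1],[0,0.2635,-0.08,0,0,0,-1],[0,0.2635,-0.047,0,0,0,-1],[0,0.2635,-0.047,0,0,0,-1]]'
python3 go.py -21 60 68
python3 - <<'E'
from h import *
import cv2
a=eyes.read_camera("side")[150:300,190:390];b=eyes.read_camera("top")[130:280,180:380]
im=np.vstack([cv2.resize(i[...,::-1].copy(),(400,300),interpolation=cv2.INTER_CUBIC) for i in(a,b)])
cv2.imwrite("pics/near1.png",cv2.convertScaleAbs(im,alpha=1.3))
E
```

```text
time: 5.82
eef_pos: [0.5291, 0.0442, 0.102]
tcp_rot: [0.996, -0.088, -0.002, -0.0]
contact_force: [-0.4, 0.2, 0.7]
opening: 0.003
finger_force: 0.0
t 5.825 pos [0.5291 0.0442 0.102 ] F [-0.4  0.2  0.7] q [-0.11  0.15  2.03  0.    0.96  1.64] open 0.0
shift [0.0041 0.0034 0.0375] turn [0.0001 0.0014 0.0005]
```

View pics/near1.png

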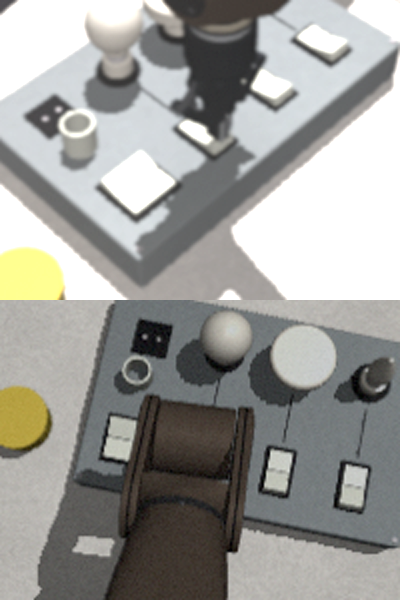

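The fingers sit over the near half of rocker 1 in the side view at about (222,135), and the main rocker looks flat. Pressing.

```bash
python3 -m handwheel '[[0.003,0.003,0.012,0,0,0,-1],[0.003,0.003,0.022,0,0.001,0,-1],[0.003,0.003,0.03,0,0.001,0,-1],[0.003,0.003,0.036,0,0.001,0,-1],[0.003,0.003,0.041,0,0.001,0,-1],[0.003,0.003,0.042,0,0.001,0,-1],[0.003,0.003,0.042,0,0.001,0,-1]]'
python3 go.py -21 60 68
```

```text
time: 6.8
eef_pos: [0.5312, 0.0418, 0.088]
tcp_rot: [0.996, -0.089, 0.001, 0.0]
contact_force: [-3.4, 0.8, 4.9]
opening: -0.001
finger_force: 2.9
t 6.8 pos [0.5312 0.0418 0.088 ] F [-3.4  0.8  4.9] q [-0.11  0.17  2.04 -0.    0.93  1.64] open -0.0
shift [-0.0024 -0.0016  0.0026] turn [ 0.     -0.0006 -0.    ]
```

```bash
python3 -m handwheel '[[0,0,0.004,0,0,0,-1],[0,0,0.006,0,0,0,-1],[0,0,0.006,0,0,0,-1]]'
python3 go.py -21 -150 100
```

```text
time: 7.18
eef_pos: [0.5313, 0.0419, 0.0878]
tcp_rot: [0.996, -0.089, 0.0, 0.0]
contact_force: [-9.8, 0.5, 17.0]
opening: 0.004
finger_force: 8.9
t 7.175 pos [0.5313 0.0419 0.0878] F [-9.8  0.5 17. ] q [-0.11  0.17  2.04 -0.    0.93  1.64] open 0.0
shift [-0.0028  0.5236 -0.0776] turn [ 0.0001 -0.0001  0.0001]
```

Rocker 1 is bottomed too. Now I'll rise, pass over rocker 2 and hover at rocker 3.

```bash
python3 -m handwheel '[[0,0,-0.06,0,0,0,-1],[0,0,-0.12,0,0,0,-1],[-0.003,0.14,-0.12,0,0,0,-1],[-0.003,0.28,-0.12,0,0,0,-1],[-0.003,0.41,-0.12,0,0,0,-1],[-0.003,0.524,-0.12,0,0,0,-1],[-0.003,0.524,-0.12,0,0,0,-1],[-0.003,0.524,-0.08,0,0,0,-1],[-0.003,0.524,-0.047,0,0,0,-1],[-0.003,0.524,-0.047,0,0,0,-1]]'
python3 go.py -21 -150 68
python3 - <<'E'
from h import *
import cv2
a=eyes.read_camera("side")[120:270,220:420];b=eyes.read_camera("top")[130:280,220:420]
im=np.vstack([cv2.resize(i[...,::-1].copy(),(400,300),interpolation=cv2.INTER_CUBIC) for i in(a,b)])
cv2.imwrite("pics/near3.png",cv2.convertScaleAbs(im,alpha=1.2))
E
```

```text
time: 8.43
eef_pos: [0.4919, -0.1624, 0.1015]
tcp_rot: [0.996, -0.088, -0.001, -0.001]
contact_force: [-0.1, -0.6, -0.1]
opening: -0.001
finger_force: 0.0
t 8.425 pos [ 0.4919 -0.1624  0.1015] F [-0.1 -0.6 -0.1] q [-0.52  0.12  2.07  0.    0.96  1.23] open -0.0
shift [0.004  0.0035 0.0362] turn [-0.0005  0.0004  0.0005]
```

View pics/near3.png

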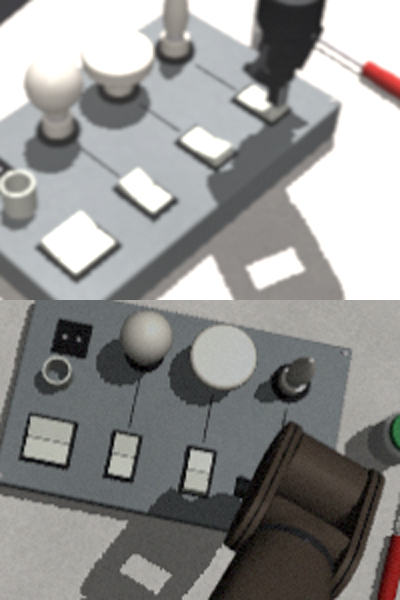

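The fingers are over rocker 3's near half at about (275,103), and rocker 2 is untouched. Pressing.

```bash
python3 -m handwheel '[[0.003,0.003,0.012,0,0,0,-1],[0.003,0.003,0.022,0,0,0,-1],[0.003,0.003,0.03,0,0,0,-1],[0.003,0.003,0.036,0,0,0,-1],[0.003,0.003,0.04,0,0,0,-1],[0.003,0.003,0.044,0,0,0,-1],[0.003,0.003,0.046,0,0,0,-1],[0.003,0.003,0.046,0,0,0,-1]]'
python3 go.py -21 -150 68
```

```text
time: 9.52
eef_pos: [0.4939, -0.1657, 0.0879]
tcp_rot: [0.996, -0.089, 0.0, -0.0]
contact_force: [-8.3, 2.4, 15.8]
opening: 0.001
finger_force: 8.1
t 9.525 pos [ 0.4939 -0.1657  0.0879] F [-8.3  2.4 15.8] q [-0.52  0.15  2.07  0.    0.93  1.23] open 0.0
shift [-0.0025 -0.0038  0.0022] turn [-0.0001 -0.0001  0.0001]
```

Bottomed at the same height. I'll retreat up and aside, then check.

```bash
python3 -m handwheel '[[0,0,-0.1,0,0,0,-1],[0,0,-0.22,0,0,0,-1],[0,0,-0.35,0,0,0,-1],[0,0.14,-0.4,0,0,0,-1],[-0.05,0.28,-0.4,0,0,0,-1],[-0.1,0.42,-0.4,0,0,0,-1],[-0.15,0.56,-0.4,0,0,0,-1],[-0.15,0.7,-0.4,0,0,0,-1],[-0.15,0.7,-0.4,0,0,0,-1],[-0.15,0.7,-0.4,0,0,0,-1],[-0.15,0.7,-0.4,0,0,0,-1]]'
python3 - <<'E'
from h import *
import cv2
a=eyes.read_camera("side")[90:290,160:430];b=eyes.read_camera("top")[115:265,205:405]
im=np.vstack([cv2.resize(a[...,::-1].copy(),None,fx=1.48,fy=1.48,interpolation=cv2.INTER_CUBIC),cv2.resize(b[...,::-1].copy(),(399,299),interpolation=cv2.INTER_CUBIC)])
cv2.imwrite("pics/end.png",im)
E
```

```text
time: 10.9
eef_pos: [0.3855, -0.4294, 0.2451]
tcp_rot: [0.996, -0.088, 0.002, -0.0]
contact_force: [0.4, 0.5, 0.7]
opening: -0.0
finger_force: 0.0Traceback (most recent call last):
  File "<stdin>", line 4, in <module>
    return _nx.concatenate(arrs, 0, dtype=dtype, casting=casting)
           ~~~~~~~~~~~~~~~^^^^^^^^^^^^^^^^^^^^^^^^^^^^^^^^^^^^^^^
ValueError: all the input array dimensions except for the concatenation axis must match exactly, but along dimension 1, the array at index 0 has size 400 and the array at index 1 has size 399
```

Run:
```python
from h import *
import cv2
a=eyes.read_camera("side")[90:290,160:430];b=eyes.read_camera("top")[115:295,205:445]
im=np.vstack([cv2.resize(i[...,::-1].copy(),(400,300),interpolation=cv2.INTER_CUBIC) for i in(a,b)])
cv2.imwrite("pics/end.png",im)
```

```text
(no output)
```

View pics/end.png

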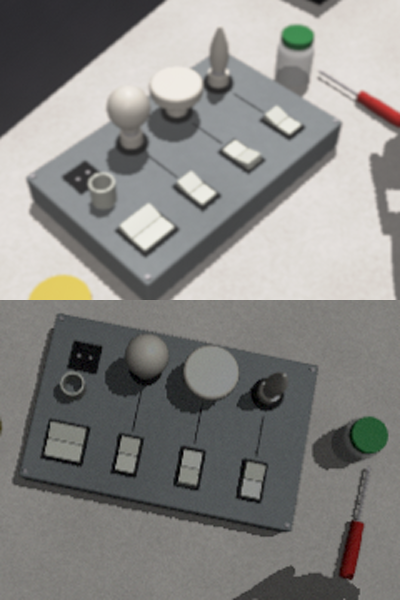

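The main rocker (147,228), rocker 1 (197,189) and rocker 3 (283,122) look the same, pressed down. Rocker 2 (241,154) still has its near half raised. The loose things haven't moved and the hand is clear.

```bash
python3 -c "
from plant import ctrl
print(ctrl.sign_off())"
```

```text
the job is handed in; nothing more can be done
None
```

I pressed the main rocker, then the globe lamp's and then the candle lamp's down to their stops, left the disc lamp's off, and handed the job in at about 11 s with the hand clear; the lamps did not visibly light in the camera pictures.

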